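Set the dosing valve two turns open over the beaker and keep hold

TASK

We are about to dose dough water into the beaker on the balance: first swing the spout round so that its mouth is over the middle of the beaker. Then, as the valve has no scale, take the blue handwheel's black handle, close the valve clockwise to its stop, and from the stop back it off (anticlockwise) exactly two full turns. I turn the supply on at the wall next, so finish still gripping the handle, at rest at that setting and not let go, with the spout over the beaker, and leave the beaker, jar, bowl and spoon where they stand.

Things in the scene. Friction and masses are not known exactly. Their poses are not given: they have to be found in the camera images.
- valve (a joint): Opening of the valve in rad, the angle of the blue handwheel about its upright axis: 0 = closed, hard stop (cannot go lower); grows anticlockwise seen from above; one turn = 6.283; the other end stop is at 21. It is found 0.4 to 1.1 turns open. The wheel stays at its height, turns stiffly (about 0.18 N m, some 4 N at the handle) and stays where it is left.
- wheel_center (a point): Centre of the blue handwheel's rim, on the wheel's upright axis, 185 mm above the bench. Rim circle 90 mm mean diameter, rim bar 13 mm thick, three spokes, hub and nut reach 13 mm above this point. The wheel sits on a brass globe valve on the station's level pipe.
- handle_mid (a point): Middle (half-way up, on its axis) of the handwheel's upright black revolving handle: 21 mm diameter, from 10 mm to 60 mm above the rim centre's height, this point 37 mm above it (222 mm above the bench). Its axis is upright, 45 mm from the wheel's axis, and travels round with the wheel; the sleeve spins freely on its pin, so it can be gripped from above and carried round a circle without turning the gripper. Handle top is 245 mm above the bench.
- handle: The same black revolving handle as a  origin on its axis at its lower end, 195 mm above the bench, z up; its yaw is the free spin of the sleeve and means nothing.
- spout (a joint): Swing of the steel swivel spout in rad about the upright axis through spout_axis; grows anticlockwise seen from above; 0 = pointing along the station's -y (away from the valve); range -1.5 to 1.5. Found between 0.7 and 1.1. Light friction (about 0.2 N m), stays where left.
- spout_axis (a point): Point on the spout's upright swivel axis at the height of its level tube, 248 mm above the bench. Fixed. The wheel's axis lies 180 mm from this axis, on the station's +y side.
- spout_tube (a point): Point on the centre line of the level part of the spout, 130 mm out from its swivel axis and 248 mm above the bench. The tube is 14 mm in diameter; the level part runs from 20 to 155 mm out from the axis. Can be gripped from above across the tube, or pushed sideways.
- spout_mouth (a point): Mouth of the spout: centre of the lower end of its downturned outlet (18 mm diameter), 175.5 mm out from the swivel axis, 207 mm above the bench.
- beaker_rim (a point): Centre of the open mouth of the translucent white beaker standing on the balance (90 mm diameter, 105 mm tall, wall 4 mm, loose, 0.16 kg). Its rim is 175 mm above the bench, so it passes 32 mm below the spout's mouth; its middle lies within about 12 mm of the circle that the mouth travels on.
- balance: White bench balance (heavy, fixed), 260 x 200 mm, origin under its centre, x along its 260 mm side, dark display strip at its -x end; steel pan 170 mm square, 70 mm above the bench, its centre 30 mm to +x.
- station: Water dosing station, fixed: steel base plate 110 x 330 mm with pipework; origin at bench height, z up; wheel axis at y = +75 mm, spout axis at y = -105 mm, both at x = 0. Level pipe 90 mm above the bench, foot posts and pipe below the spout collar up to 203 mm.
- jar_mid (a point): Bystander: closed glass sample jar with white cap, 68 mm diameter, 100 mm tall, this point half-way up. Leave it.
- bowl_mid (a point): Bystander: steel bowl, 110 mm diameter, 50 mm tall, this point half-way up on its axis. Leave it.
- spoon_grip (a point): Bystander: steel spoon 190 mm long lying on the bench, this point on its handle. Leave it.
Not all that is in view belongs to the job. What is shaped like the part that bears beaker_rim but pink is not meant.

How it is judged:
On the way, in this order (a step that is already met when the one before it is completed fails the run):
1. the spout's mouth is over the middle of the beaker (horizontal distance between spout_mouth and beaker_rim below 0.025 m), for 0.3 s.
2. the valve is closed to its stop, the spout still over the beaker (value of joint valve below 0.06 rad and horizontal distance between spout_mouth and beaker_rim below 0.025 m), for 0.2 s.
At the end, for the whole second after the job is handed in: The valve stands two turns (12.566 rad) open from its stop, within 0.2 rad (about 11 degrees), and at rest, while the fingers still grip the black handle (more than 2 N, the handle between the fingers); the spout's mouth is within 25 mm of the middle of the upright beaker, seen from above (value of joint valve between 12.366 and 12.766 rad and velocity of joint valve between -0.05 and 0.05 rad/s and contact force between the fingers and handle above 2 N and distance between the grasp point and handle_mid below 0.035 m and horizontal distance between spout_mouth and beaker_rim below 0.025 m and angle between beaker_rim's own z axis and vertical below 0.1 rad); the arm keeps its last pose, push and grip.
It fails at once if the beaker is shifted or tipped (distance of beaker_rim from where it was at the start of the episode above 0.02 m or angle between beaker_rim's own z axis and vertical above 0.3 rad).
It fails at once if the jar, bowl or spoon is disturbed (distance of any of jar_mid, bowl_mid, spoon_grip from where it was at the start of the episode above 0.025 m).
It also fails if it takes over 72 s, if anything falls off the work surface, if the arm or the gripper's body presses on something with over 40 N, if the wrist force passes 120 N, or if a joint passes its speed limit or range.

ROBOT

A 6-joint arm with a two-finger parallel gripper is mounted at the origin on the work surface. World frame = base frame: x ahead of the robot, y to its left, z up, the work surface at z = 0. Lengths are in m, angles in rad, forces in N, time in s.
With the tool pointing down it reaches from about 0.375 to 0.975 m from the base axis. Payload 3.8 kg.
Tool frame: the origin (TCP) lies at the very end of the fingers, on their centre line; the grasp point (between the pads) lies 19 mm behind it; z points along the fingers, y is the direction in which the jaws open and shut (so a half turn about z gives the same grasp; the last joint's range is limited). The gripper opens to 85 mm and grips with 20 to 120 N. Pads are 22 mm wide; open, the fingers measure 114 mm over their backs; the gripper's body (76 mm by 85 mm) begins 54 mm behind the grasp point. The pads swing forward as they close: fully open they stand 13 mm farther back than shut.
Start: joints at [-1.305, 0.264, 1.604, -0, 1.274, -0.037], TCP at [0.201, -0.644, 0.231] pointing down, gripper open.
Joint ranges: [-2.63, 2.63], [-0.94, 2.18], [0.31, 2.57], [-1.31, 4.45], [0, 2.66], [-2.55, 2.55]. Speed limits (rad/s): [2.57, 2.57, 3.14, 3.14, 3.14, 3.14].

INTERFACE

Orientations are given as a rotation vector (axis times angle).
In Python, from workcell import read_state, read_camera, camera_info, finish_job gives the robot as it stands. The module is installed in compiled form; this text tells all that it offers.
- The arm moves only by the tool play_rows, never from a script. Its argument "motion" is a list of rows, each a list of 5 numbers: the shift along the tool's x, y, z in units of 1000 mm (1.0 is 1000 mm), then the turn about the tool's z in units of 2 pi rad (1.0 is 2 pi rad), then the finger opening in mm, from 0 to 85.4. A call has 1 to 5 rows; each row shifts and turns the commanded pose from where the row before left it, along the tool's axes as they then stand; what a row does not reach is not made up. A row lasts 1/8 s, in which the tool goes at most 62.5 mm and 10.7 degrees, less where a joint would pass 70% of its speed; a pose out of reach is approached as far as the arm can. A call with a number of a shift or a turn outside -1 to 1 is refused whole. A call with a gripper value outside its range is refused whole. The fingers move at their own pace and stop on an object; "squeeze" is the grip in N (left out, the last holds). Time passes only in rows, so rows that do not move let the fingers close. It gives the time, the measured TCP pose, the force and the opening at its end, in the units of the state.
- read_state(): the state, without advancing time (a new reading comes with each control period).
- read_camera(name): name is "scene" or "top" or "wrist"; returns the picture (384x512x3 uint8, red, green, blue); there is no depth.
- camera_info(name): a dict with "intrinsics" (3x3 intrinsics, pixels), "pose" (4x4, takes a point from camera to world coordinates). Camera axes: x right, y down, z forward; pixel columns grow to the right and rows downward; lengths in m; the calibration is good to about 2 mm. A picture is of the moment at which its call begins: read the wrist's pose just before it. camera_info takes no time and is no camera call; for the wrist camera it gives the pose at the moment of the call.
- finish_job(): hands the job in, once; it reports no verdict.
The state is a dict: "time": time; "q": joint angles; "joint_vel": joint speeds; "joint_torque": joint torques, N m; "tool_pos": TCP position; "tcp_rot": TCP orientation; "wrist_force": force on the tool from outside, world axes, zero at the start; "torque": the same for the moment, N m; "width": opening from 0.0 (shut) to 1.0 (fully open).
Only numpy, scipy, OpenCV 4.12 (cv2) and the standard library are available. Lean on these libraries where they do the work, as an engineer would, in place of code of your own. Each camera call takes 0.05 s, during which the arm holds its last target. There are 200 camera calls.

## Working session

There is one attempt and no reset: what is moved stays moved. The work goes in short steps, Python scripts to look and compute and a tool call to move; the robot and the scene stay as the last step left them, time stands still between calls to the robot, and variables do not carry over. Pictures are saved under pics/ and viewed, about 8 in all and at most 12, crops included, and the job is handed in when it is done.

Besides the shell and the picture viewer there is one more tool, called after "Request:" in YAML: its name, and indented under it one key for each argument. play_rows: Moves the arm, as the interface text tells. Shifts and turns lie within -1 to 1; 1 stands for 1000 mm of shift or 2 pi rad of turn. Its arguments: {"type":"object","properties":{"motion":{"type":"array","items":{"type":"array","items":{"type":"number"}}},"squeeze":{"type":"number"}},"required":["motion"]}

```bash
mkdir -p pics
python3 - <<'E'
from workcell import *
import cv2,numpy as np
np.set_printoptions(precision=4,suppress=True)
for n in ["scene","top"]:
    im=read_camera(n); cv2.imwrite(f"pics/{n}0.png",im[:,:,::-1]); i=camera_info(n); print(n,np.array(i["intrinsics"]),np.array(i["pose"]))
print(read_state())
E
```

```text
scene [[353.3743   0.     253.3221]
 [  0.     353.3743 190.0614]
 [  0.       0.       1.    ]] [[-0.8011  0.4875 -0.3471  0.9056]
 [ 0.5985  0.6583 -0.4566  0.3804]
 [ 0.0059 -0.5735 -0.8192  0.9859]
 [ 0.      0.      0.      1.    ]]
top [[485.2328   0.     265.3526]
 [  0.     485.2328 192.9526]
 [  0.       0.       1.    ]] [[ 0.0158 -0.989   0.1471  0.3777]
 [-0.9998 -0.0138  0.0145 -0.082 ]
 [-0.0123 -0.1473 -0.989   1.3359]
 [ 0.      0.      0.      1.    ]]
{'time': 0.1, 'q': array([-1.3049,  0.2647,  1.6053,  0.    ,  1.2737, -0.0369]), 'joint_vel': array([-0.0002, -0.0005, -0.0031,  0.0011, -0.0004,  0.0008]), 'joint_torque': array([  0.001 , -51.6704, -36.8589,   0.    ,   0.0062,  -0.    ]), 'tool_pos': array([ 0.2011, -0.6436,  0.2301]), 'tcp_rot': array([-3.1036, -0.4735,  0.0004]), 'wrist_force': array([0.896 , 0.1303, 0.1774]), 'torque': array([0.0159, 0.0024, 0.0005]), 'width': 0.9967454177786322}
```

View pics/scene0.png

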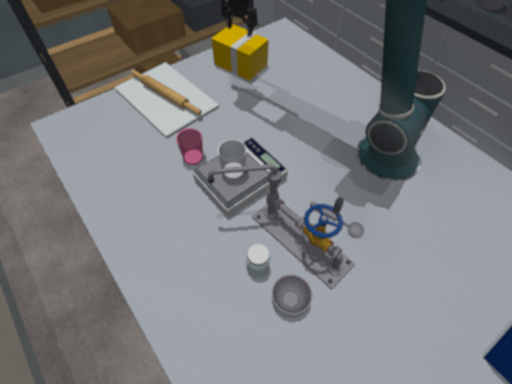

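View pics/top0.png

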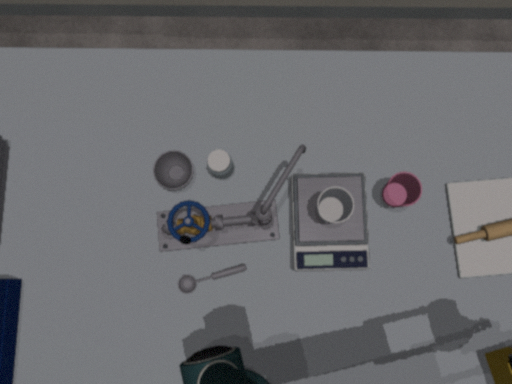

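```bash
cat > h.py <<'E'
from workcell import *
import cv2,numpy as np
np.set_printoptions(precision=4,suppress=True)
def ray(n,u,v,z,info=None):
    i=info or camera_info(n);K=np.array(i["intrinsics"]);T=np.array(i["pose"])
    d=T[:3,:3]@np.linalg.solve(K,[u,v,1.]);o=T[:3,3];return o+d*(z-o[2])/d[2]
E
python3 - <<'E'
from h import *
im=cv2.imread("pics/top0.png");hsv=cv2.cvtColor(im,cv2.COLOR_BGR2HSV)
cv2.imwrite("pics/crop.png",cv2.resize(im[125:275,155:355],None,fx=4,fy=4,interpolation=cv2.INTER_CUBIC))
m=cv2.inRange(hsv,(100,120,50),(130,255,255));m[:,:150]=0;m[:,230:]=0;m[260:]=0
c=max(cv2.findContours(m,0,1)[0],key=cv2.contourArea);e=cv2.fitEllipse(cv2.convexHull(c));print(e,ray("top",*e[0],.185))
b=cv2.inRange(hsv,(0,0,0),(180,255,45));b[:,:150]=0;b[:,215:]=0;b[260:]=0;b[:180]=0
ys,xs=np.nonzero(b);print(len(xs),xs.min(),xs.max(),ys.min(),ys.max())
E
```

```text
((188.13864135742188, 221.26417541503906), (40.05372619628906, 41.18733215332031), 63.279884338378906) [0.4781 0.1177 0.185 ]
72 180 191 226 243
```

View pics/crop.png

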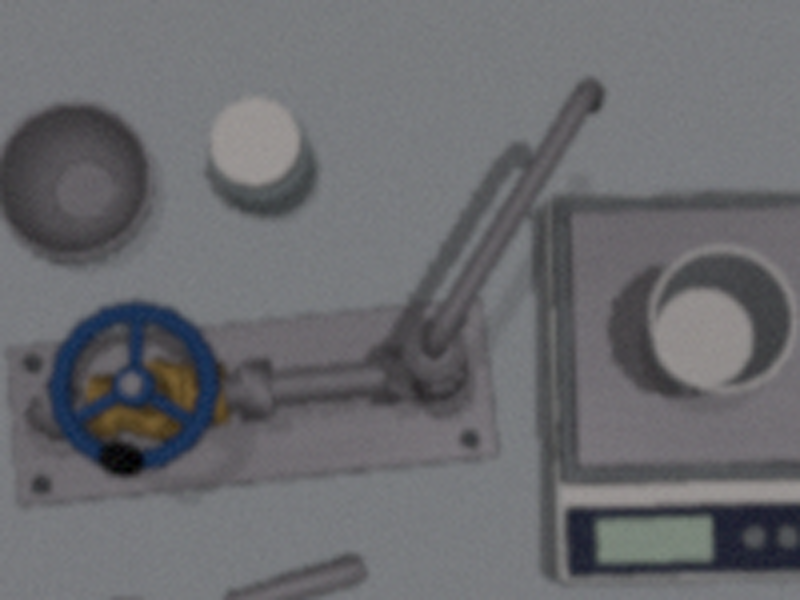

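Run:
```python
from h import *
W=ray("top",188.14,221.26,.185)
P=lambda x,y,z:ray("top",155+x/4-.4,125+y/4-.4,z)
m=P(592,95,.248);a=P(435,340,.248);B=P(722,318,.175)
print("W",W,"tip",m,"axis",a,"B",B, np.linalg.norm((m-a)[:2]),np.linalg.norm((W-a)[:2]),np.linalg.norm((B-a)[:2]))
# station axis direction from base plate edges
for (p,q) in [((10,348),(480,300)),((22,505),(495,455))]:
    d=P(*q,.005)-P(*p,.005);print(np.degrees(np.arctan2(d[1],d[0])))
h=P(122,460,.245);print("handle",h,np.linalg.norm((h-W)[:2]),np.arctan2(*(h-W)[1::-1]))
for b in (P(33,363,.006),P(41,485,.006),P(469,438,.006)):print("bolt",b)
print("jar",P(255,140,.1),"bowl",P(75,180,.05),"spoon",P(300,580,.01))
```

```text
W [0.4781 0.1177 0.185 ] tip [ 0.6442 -0.15    0.248 ] axis [ 0.5014 -0.0621  0.248 ] B [ 0.5255 -0.2333  0.175 ] 0.1675883179966047 0.18137470663409905 0.172804726926305
-83.30930284273849
-83.11942825851433
handle [0.4315 0.1125 0.245 ] 0.046884790817469484 -3.0305922048696883
bolt [0.509  0.2194 0.006 ]
bolt [0.4254 0.2099 0.006 ]
bolt [ 0.4619 -0.0821  0.006 ]
jar [0.6476 0.0599 0.1   ] bowl [0.6293 0.1867 0.05  ] spoon [0.3642 0.0307 0.01  ]
```

```bash
cat >> h.py <<'E'
from scipy.spatial.transform import Rotation as Ro
def pose():
    s=read_state();R=Ro.from_rotvec(s["tcp_rot"]).as_matrix()
    return s["tool_pos"],np.arctan2(R[1,1],R[0,1]),R,s   # yaw = heading of tool y
def plan(pts,yaws,p=None,yaw=None):
    """rows (tool x,y,z in m; turn in revs) through world points/yaws, tool pointing down"""
    if p is None: p,yaw,_,_=pose()
    p=np.array(p,float);out=[]
    for t,w in zip(pts,yaws):
        y=np.array([np.cos(yaw),np.sin(yaw),0]);z=np.array([0,0,-1.]);x=np.cross(y,z)
        d=np.array(t)-p;r=np.round([d@x,d@y,d@z,-(w-yaw)/(2*np.pi)],4)
        out.append(r.tolist());p=p+r[0]*x+r[1]*y+r[2]*z;yaw-=r[3]*2*np.pi
    return out
E
python3 - <<'E'
from h import *
p,yaw,R,s=pose();print(p,np.degrees(yaw),R)
ax=np.array([.4998,-.0613]);th=np.radians(-31.6)
t=np.r_[ax+.13*np.array([np.cos(th),np.sin(th)]),.33];print(t)
y2=np.radians(58.4);n=14
a=p+[0,0,.1]
pts=[a]+[a+(t-a)*k/n for k in range(1,n+1)];yw=[yaw]+[yaw+(y2-yaw)*k/n for k in range(1,n+1)]
for r in plan(pts,yw):print(r)
E
```

```text
[ 0.2011 -0.6436  0.2301] -72.65057407689751 [[ 0.9545  0.2982 -0.0006]
 [ 0.2982 -0.9545  0.002 ]
 [ 0.0001 -0.0021 -1.    ]]
[ 0.6105 -0.1294  0.33  ]
[0.0, 0.0, -0.1, -0.0]
[0.0389, -0.0263, 0.0, -0.026]
[0.0426, -0.0197, 0.0, -0.026]
[0.0453, -0.0125, 0.0, -0.026]
[0.0467, -0.0049, 0.0, -0.026]
[0.0468, 0.0027, 0.0, -0.026]
[0.0458, 0.0103, 0.0, -0.026]
[0.0436, 0.0176, 0.0, -0.026]
[0.04, 0.0245, 0.0, -0.026]
[0.0356, 0.0306, 0.0, -0.026]
[0.0301, 0.036, 0.0, -0.026]
[0.0238, 0.0405, 0.0, -0.026]
[0.017, 0.0438, 0.0001, -0.026]
[0.0096, 0.0459, -0.0, -0.026]
[0.002, 0.0469, -0.0, -0.026]
```

Request:
play_rows:
  motion:
    - [0,0,-0.05,0,85]
    - [0,0,-0.05,0,85]
    - [0.0389,-0.0263,0,-0.026,85]
    - [0.0426,-0.0197,0,-0.026,85]
    - [0.0453,-0.0125,0,-0.026,85]

```text
time: 0.72
tool_pos: [0.2895, -0.5328, 0.3308]
tcp_rot: [-2.894, -1.22, -0.0]
wrist_force: [-0.1, 0.1, -0.5]
width: 0.994
```

Request:
play_rows:
  motion:
    - [0.0467,-0.0049,0,-0.026,85]
    - [0.0468,0.0027,0,-0.026,85]
    - [0.0458,0.0103,0,-0.026,85]
    - [0.0436,0.0176,0,-0.026,85]
    - [0.04,0.0245,0,-0.026,85]

```text
time: 1.35
tool_pos: [0.4358, -0.349, 0.3307]
tcp_rot: [-2.171, -2.269, 0.0]
wrist_force: [-0.2, 0.2, 0.6]
width: 0.994
```

Request:
play_rows:
  motion:
    - [0.0356,0.0306,0,-0.026,85]
    - [0.0301,0.036,0,-0.026,85]
    - [0.0238,0.0405,0,-0.026,85]
    - [0.017,0.0438,0,-0.026,85]
    - [0.0096,0.0459,0,-0.026,85]

```text
time: 1.98
tool_pos: [0.582, -0.1654, 0.3307]
tcp_rot: [-1.091, -2.945, 0.0]
wrist_force: [0.8, 0.9, 0.2]
width: 0.997
```

Request:
play_rows:
  motion:
    - [0.002,0.0469,0,-0.026,85]
    - [0,0,0,0,60]
    - [0,0,0,0,60]

```text
time: 2.35
tool_pos: [0.6102, -0.1302, 0.3306]
tcp_rot: [-0.856, -3.021, 0.001]
wrist_force: [0.2, 0.2, 1.1]
width: 0.698
```

Run:
```python
from h import *
p,yaw,R,s=pose();print(p,np.degrees(yaw),s["time"],s["width"],s["wrist_force"])
i=camera_info("wrist");im=read_camera("wrist");cv2.imwrite("pics/w1.png",im[:,:,::-1]);print(np.array(i["intrinsics"]),np.array(i["pose"]))
```

```text
[ 0.6102 -0.1302  0.3306] 58.361152758293414 2.35 0.6983432261678667 [0.245  0.1794 1.0802]
[[309.4318   0.     251.7173]
 [  0.     309.4318 191.7739]
 [  0.       0.       1.    ]] [[ 0.5256  0.807   0.2693  0.5402]
 [ 0.8508 -0.4978 -0.1687 -0.087 ]
 [-0.0021  0.3177 -0.9482  0.4734]
 [ 0.      0.      0.      1.    ]]
```

View pics/w1.png

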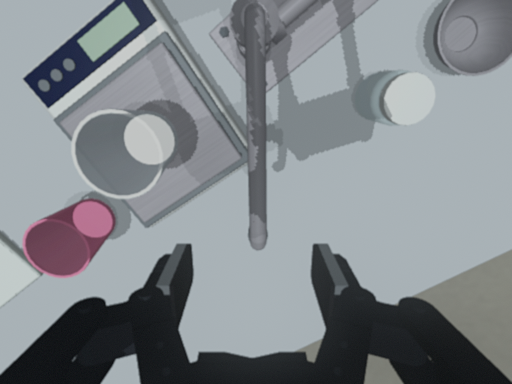

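Run:
```python
from h import *
print(ray("wrist",258,236,.248),ray("wrist",257,100,.248),ray("wrist",118,154,.175),ray("wrist",255,10,.248))
ax=np.array([.4998,-.0613]);n=10
B=np.array([.5255,-.2333]);b=ray("wrist",118,154,.175)[:2];B=(B+b)/2
te=np.arctan2(*(B-ax)[::-1]);t0=np.radians(-31.6);print(np.degrees(te),np.linalg.norm(B-ax))
th=t0+(te-t0)*np.arange(1,n+1)/n
p,yaw,_,_=pose();r=np.linalg.norm(p[:2]-ax);print(r)
for q in plan([np.r_[ax+r*np.array([np.cos(a),np.sin(a)]),.230] for a in th],yaw+th-t0,np.r_[ax+r*np.array([np.cos(t0),np.sin(t0)]),.23],yaw):print(q)
```

```text
[ 0.6389 -0.1432  0.248 ] [ 0.5485 -0.0889  0.248 ] [ 0.5229 -0.2315  0.175 ] [ 0.5005 -0.061   0.248 ]
-81.87706909736738 0.17282422912896658
0.13025551364463178
[0.0005, -0.0114, 0.0, 0.014]
[0.0005, -0.0114, 0.0, 0.0139]
[0.0004, -0.0114, 0.0, 0.014]
[0.0005, -0.0115, 0.0, 0.014]
[0.0005, -0.0114, 0.0, 0.0139]
[0.0005, -0.0114, 0.0, 0.014]
[0.0005, -0.0114, 0.0, 0.014]
[0.0005, -0.0114, 0.0, 0.0139]
[0.0004, -0.0114, 0.0, 0.014]
[0.0005, -0.0115, 0.0, 0.014]
```

Request:
play_rows:
  motion:
    - [0,0,0.05,0,60]
    - [0,0,0.05,0,60]
    - [0,0,0,0,5]
    - [0,0,0,0,5]
    - [0,0,0,0,5]
  squeeze: 25

```text
time: 3.02
tool_pos: [0.6122, -0.1308, 0.2346]
tcp_rot: [0.856, 3.018, 0.0]
wrist_force: [-0.5, -0.2, 0.0]
width: 0.15
```

Request:
play_rows:
  motion:
    - [0,0,0,0,5]
    - [0,0,0,0,5]

```text
time: 3.28
tool_pos: [0.6122, -0.1308, 0.2345]
tcp_rot: [0.854, 3.018, -0.001]
wrist_force: [-1.0, -1.0, 6.8]
width: 0.156
```

Request:
play_rows:
  motion:
    - [0.0005,-0.0114,0,0.014,5]
    - [0.0005,-0.0114,0,0.014,5]
    - [0.0005,-0.0114,0,0.014,5]
    - [0.0005,-0.0114,0,0.014,5]
    - [0.0005,-0.0114,0,0.014,5]

```text
time: 3.9
tool_pos: [0.5728, -0.1712, 0.2345]
tcp_rot: [1.495, 2.757, 0.002]
wrist_force: [0.2, 0.3, 7.4]
width: 0.15
```

Request:
play_rows:
  motion:
    - [0.0005,-0.0114,0,0.014,5]
    - [0.0005,-0.0114,0,0.014,5]
    - [0.0005,-0.0114,0,0.014,5]
    - [0.0005,-0.0114,0,0.014,5]
    - [0.0005,-0.0114,0,0.014,5]

```text
time: 4.53
tool_pos: [0.5196, -0.1917, 0.2344]
tcp_rot: [2.06, 2.364, 0.002]
wrist_force: [-0.5, -0.7, 6.6]
width: 0.148
```

Request:
play_rows:
  motion:
    - [0,0,0,0,5]
    - [0,0,0,0,5]
    - [0,0,0,0,50]
    - [0,0,0,0,50]
    - [0,0,-0.05,0,50]

```text
time: 5.15
tool_pos: [0.5151, -0.1892, 0.2762]
tcp_rot: [-2.054, -2.363, 0.005]
wrist_force: [0.3, -0.2, -0.2]
width: 0.583
```

Request:
play_rows:
  motion:
    - [0,0,-0.05,0,50]
    - [0,0,0,0,50]

```text
time: 5.4
tool_pos: [0.5207, -0.1915, 0.3368]
tcp_rot: [2.055, 2.364, 0.005]
wrist_force: [0.2, -0.8, 0.0]
width: 0.589
```

Run:
```python
from h import *
p,yaw,R,s=pose();print(p,np.degrees(yaw),s["time"],s["width"],s["wrist_force"],s["q"])
im=read_camera("wrist")[:,:,::-1];print(np.array(camera_info("wrist")["pose"]));t=read_camera("top")[:,:,::-1]
t=cv2.resize(t[125:275,155:375],None,fx=2,fy=2.56)
cv2.imwrite("pics/w2.png",cv2.resize(im,None,fx=.75,fy=1)if 0 else im);cv2.imwrite("pics/t2.png",t)
```

```text
[ 0.5207 -0.1915  0.3368] 8.001317223604929 5.4 0.58921087546447 [ 0.2355 -0.791   0.0194] [-0.3974 -0.019   1.7278  0.0001  1.4234 -0.537 ]
[[ 0.9904  0.1297  0.0473  0.5071]
 [ 0.138  -0.9378 -0.3185 -0.1093]
 [ 0.003   0.322  -0.9467  0.4763]
 [ 0.      0.      0.      1.    ]]
```

View pics/w2.png

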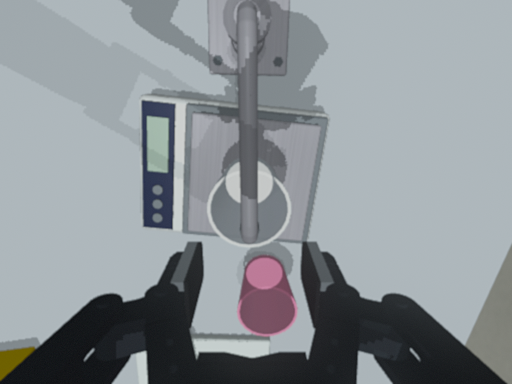

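Run:
```python
from h import *
ax=np.array([.4998,-.0613])
a=ray("wrist",249,235,.240)[:2];c=ray("wrist",248,140,.248)[:2];B=ray("wrist",249,207,.175)[:2]
d=(c-ax)/np.linalg.norm(c-ax);M=ax+.1755*d;print("tip",a,"mid",c,"mouth",M,"B",B,np.linalg.norm(M-B),np.linalg.norm(M-[.5255,-.2333]))
p,yaw,_,_=pose();t=np.array([.433,.1127,.335]);n=6
for q in plan([p+(t-p)*k/n for k in range(1,n+1)],[yaw]*n):print(q)
```

```text
tip [ 0.5205 -0.2257] mid [ 0.5089 -0.1456] mouth [ 0.5186 -0.2358] B [ 0.52   -0.2261] 0.009748323552750794 0.007333666675012128
[0.052, -0.0071, -0.0006, -0.0]
[0.0521, -0.007, -0.0006, -0.0]
[0.052, -0.0071, -0.0006, -0.0]
[0.052, -0.007, -0.0005, -0.0]
[0.0521, -0.0071, -0.0006, -0.0]
[0.052, -0.0071, -0.0006, -0.0]
```

Request:
play_rows:
  motion:
    - [0.052,-0.007,0,0,60]
    - [0.052,-0.007,0,0,60]
    - [0.052,-0.007,0,0,60]
    - [0.052,-0.007,0,0,60]
    - [0.052,-0.007,0,0,60]

```text
time: 6.12
tool_pos: [0.4456, 0.0634, 0.3287]
tcp_rot: [-2.06, -2.368, 0.004]
wrist_force: [0.0, 0.3, -0.0]
width: 0.706
```

Request:
play_rows:
  motion:
    - [0.052,-0.007,0,0,60]
    - [0,0,0,0,60]
    - [0,0,0,0,60]

```text
time: 6.5
tool_pos: [0.4326, 0.1122, 0.3296]
tcp_rot: [-2.059, -2.371, 0.004]
wrist_force: [0.5, 0.0, -0.1]
width: 0.702
```

Run:
```python
from h import *
p,yaw,R,s=pose();print(p,np.degrees(yaw),s["time"],s["q"])
im=read_camera("wrist")[:,:,::-1];cv2.imwrite("pics/w3.png",im)
hsv=cv2.cvtColor(im,cv2.COLOR_BGR2HSV);m=cv2.inRange(hsv,(100,120,50),(130,255,255))
c=max(cv2.findContours(m,0,1)[0],key=cv2.contourArea);e=cv2.fitEllipse(cv2.convexHull(c));print(e,ray("wrist",*e[0],.185))
```

```text
[0.4326 0.1122 0.3296] 8.050019145882562 6.5 [ 0.1986 -0.2249  1.9236 -0.0008  1.4458  0.0582]
((299.8675231933594, 174.98960876464844), (99.46099853515625, 104.87439727783203), 59.85542297363281) [0.4776 0.1201 0.185 ]
```

View pics/w3.png

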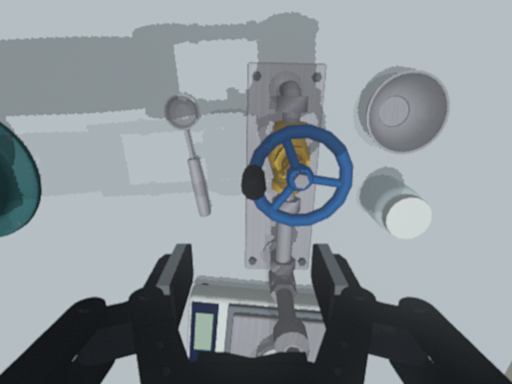

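Run:
```python
from h import *
im=cv2.imread("pics/w3.png");g=im[150:215,225:275].max(2);ys,xs=np.nonzero(g<50);xs+=225;ys+=150
print(len(xs),xs.min(),xs.max(),ys.min(),ys.max(),np.median(xs),np.median(ys))
i=camera_info("wrist");K=np.array(i["intrinsics"]);T=np.linalg.inv(np.array(i["pose"]))
def pr(P):
    q=K@(T[:3,:3]@P+T[:3,3]);return q[:2]/q[2]
W=np.array([.4778,.119])
a=np.linspace(0,6.28,60)
for phi in np.arange(-3.2,-2.6,.1):
    c=W+.045*np.array([np.cos(phi),np.sin(phi)]);pts=[]
    for z in(.195,.245):pts+=[pr(np.r_[c+.0105*np.array([np.cos(t),np.sin(t)]),z]) for t in a]
    pts=np.array(pts);print(round(phi,2),c,pts.min(0),pts.max(0))
```

```text
359 243 264 166 198 256.0 177.0
-3.2 [0.4329 0.1216] [240.7798 158.7509] [267.963  199.0811]
-3.1 [0.4328 0.1171] [240.0006 163.5039] [267.0222 204.3902]
-3.0 [0.4333 0.1126] [239.8039 168.2552] [266.6644 209.6889]
-2.9 [0.4341 0.1082] [240.1813 172.9576] [266.883  214.9245]
-2.8 [0.4354 0.1039] [241.119  177.5656] [267.6655 220.0468]
-2.7 [0.4371 0.0998] [242.5983 182.0359] [268.9948 225.0084]
-2.6 [0.4392 0.0958] [244.5961 186.3279] [270.8491 229.7651]
```

Request:
play_rows:
  motion:
    - [0.0048,0.001,0.04,0,60]
    - [0,0,0.04,0,60]
    - [0,0,0.04,0,60]
    - [0,0,0,0,60]
    - [0,0,0,0,10]
  squeeze: 40

```text
time: 7.18
tool_pos: [0.4346, 0.1167, 0.2125]
tcp_rot: [2.063, 2.368, 0.001]
wrist_force: [0.2, 0.0, -0.2]
width: 0.505
```

Request:
play_rows:
  motion:
    - [0,0,0,0,10]
    - [0,0,0,0,10]
    - [0,0,0,0,10]
    - [0,0,0,0,10]

```text
time: 7.68
tool_pos: [0.4331, 0.1172, 0.2138]
tcp_rot: [2.061, 2.371, -0.001]
wrist_force: [-7.3, -2.7, 8.0]
width: 0.23
```

```bash
cat >> h.py <<'E'
W=np.array([.4778,.119])
def status():
    p,yaw,R,s=pose();d=p[:2]-W;ph=np.arctan2(d[1],d[0]);f=s["wrist_force"]
    print("t",s["time"],"p",p,"yaw",np.degrees(yaw).round(1),"r",np.hypot(*d).round(4),"phi",np.degrees(ph).round(1),"f",f,"ftan",(f[1]*np.cos(ph)-f[0]*np.sin(ph)).round(1),"frad",(f[:2]@d/np.hypot(*d)).round(1),"w",s["width"])
    return p,yaw,ph
def circ(step,n,phi0=None,z=None,r=.045):
    p,yaw,ph=status();ph=ph if phi0 is None else np.radians(phi0)
    r0=r;a=ph+np.radians(step)*np.arange(0,n+1)
    P=[np.r_[W+r0*np.array([np.cos(t),np.sin(t)]),.2] for t in a]
    for k,q in enumerate(plan(P[1:],[yaw]*n,P[0],yaw)):print(np.degrees(a[k+1]).round(1),q)
E
python3 -c "
from h import *
circ(-30,12)"
```

```text
t 7.675 p [0.4331 0.1172 0.2138] yaw 8.0 r 0.0447 phi -177.6 f [-7.2609 -2.687   7.9952] ftan 2.4 frad 7.4 w 0.22984534465503192
-207.6 [0.0218, 0.0082, 0.0, -0.0]
-237.6 [0.0148, 0.018, 0.0, -0.0]
-267.6 [0.0038, 0.023, 0.0, -0.0]
-297.6 [-0.0082, 0.0218, 0.0, -0.0]
-327.6 [-0.018, 0.0148, 0.0, -0.0]
-357.6 [-0.023, 0.0038, 0.0, -0.0]
-387.6 [-0.0218, -0.0082, 0.0, -0.0]
-417.6 [-0.0148, -0.0181, 0.0, -0.0]
-447.6 [-0.0038, -0.0229, 0.0, -0.0]
-477.6 [0.0082, -0.0218, 0.0, -0.0]
-507.6 [0.018, -0.0148, 0.0, -0.0]
-537.6 [0.023, -0.0038, 0.0, -0.0]
```

Request:
play_rows:
  motion:
    - [0.0218,0.0082,0,0,10]
    - [0.0148,0.018,0,0,10]
    - [0.0038,0.023,0,0,10]
    - [-0.0082,0.0218,0,0,10]

```text
time: 8.18
tool_pos: [0.4988, 0.1575, 0.2137]
tcp_rot: [2.058, 2.372, -0.008]
wrist_force: [-14.0, -13.8, 13.3]
width: 0.227
```

```bash
python3 -c "
from h import *
circ(-15,20,-297.6)"
```

```text
t 8.175 p [0.4988 0.1575 0.2137] yaw 8.1 r 0.0439 phi 61.4 f [-14.0484 -13.8046  13.3455] ftan 5.7 frad -18.8 w 0.22680913956760296
-312.6 [-0.008, 0.0086, 0.0, -0.0]
-327.6 [-0.01, 0.0062, 0.0, -0.0]
-342.6 [-0.0113, 0.0033, 0.0, -0.0]
-357.6 [-0.0117, 0.0004, 0.0, -0.0]
-372.6 [-0.0115, -0.0027, 0.0, -0.0]
-387.6 [-0.0103, -0.0055, 0.0, -0.0]
-402.6 [-0.0086, -0.0081, 0.0, -0.0]
-417.6 [-0.0062, -0.0099, 0.0, -0.0]
-432.6 [-0.0034, -0.0113, 0.0, -0.0]
-447.6 [-0.0003, -0.0117, 0.0, -0.0]
-462.6 [0.0027, -0.0115, 0.0, -0.0]
-477.6 [0.0055, -0.0103, 0.0, -0.0]
-492.6 [0.0081, -0.0086, 0.0, -0.0]
-507.6 [0.0099, -0.0062, 0.0, -0.0]
-522.6 [0.0113, -0.0034, 0.0, -0.0]
-537.6 [0.0117, -0.0003, 0.0, -0.0]
-552.6 [0.0115, 0.0026, 0.0, -0.0]
-567.6 [0.0103, 0.0056, 0.0, -0.0]
-582.6 [0.0086, 0.008, 0.0, -0.0]
-597.6 [0.0062, 0.01, 0.0, -0.0]
```

Request:
play_rows:
  motion:
    - [0,0,0,0,10]

```text
time: 8.3
tool_pos: [0.501, 0.156, 0.2139]
tcp_rot: [2.057, 2.367, -0.006]
wrist_force: [-2.3, -11.0, 6.1]
width: 0.225
```

Request:
play_rows:
  motion:
    - [-0.0016,-0.0012,0,0,10]
    - [0,0,0,0,10]

```text
time: 8.55
tool_pos: [0.5007, 0.156, 0.214]
tcp_rot: [2.058, 2.367, 0.003]
wrist_force: [1.1, -6.4, 2.5]
width: 0.226
```

Request:
play_rows:
  motion:
    - [-0.008,0.0086,0,0,10]
    - [-0.01,0.0062,0,0,10]

```text
time: 8.8
tool_pos: [0.5155, 0.1422, 0.2138]
tcp_rot: [-2.06, -2.37, -0.001]
wrist_force: [-7.9, 0.3, 9.1]
width: 0.232
```

Request:
play_rows:
  motion:
    - [-0.0113,0.0033,0,0,10]
    - [-0.0117,0.0004,0,0,10]

```text
time: 9.05
tool_pos: [0.5229, 0.1208, 0.2139]
tcp_rot: [-2.06, -2.37, -0.005]
wrist_force: [-5.6, 4.0, 5.3]
width: 0.228
```

Request:
play_rows:
  motion:
    - [-0.0115,-0.0027,0,0,10]
    - [-0.0103,-0.0055,0,0,10]

```text
time: 9.3
tool_pos: [0.519, 0.0983, 0.2139]
tcp_rot: [2.061, 2.37, 0.009]
wrist_force: [-2.2, 6.4, 4.0]
width: 0.23
```

Request:
play_rows:
  motion:
    - [-0.0086,-0.0081,0,0,10]
    - [-0.0062,-0.0099,0,0,10]

```text
time: 9.55
tool_pos: [0.5042, 0.0803, 0.2139]
tcp_rot: [2.059, 2.368, 0.01]
wrist_force: [2.7, 4.3, 3.2]
width: 0.231
```

Request:
play_rows:
  motion:
    - [-0.0034,-0.0113,0,0,10]
    - [-0.0003,-0.0117,0,0,10]

```text
time: 9.8
tool_pos: [0.4821, 0.0721, 0.2139]
tcp_rot: [2.057, 2.366, 0.007]
wrist_force: [5.1, -0.0, 3.6]
width: 0.222
```

Request:
play_rows:
  motion:
    - [0.0027,-0.0115,0,0,10]
    - [0.0055,-0.0103,0,0,10]

```text
time: 10.05
tool_pos: [0.4588, 0.0763, 0.2139]
tcp_rot: [2.057, 2.366, 0.004]
wrist_force: [2.8, -2.9, 4.2]
width: 0.23
```

Request:
play_rows:
  motion:
    - [0.0081,-0.0086,0,0,10]
    - [0.0099,-0.0062,0,0,10]

```text
time: 10.3
tool_pos: [0.4407, 0.0917, 0.2139]
tcp_rot: [2.057, 2.366, 0.0]
wrist_force: [0.8, -5.1, 6.1]
width: 0.231
```

Request:
play_rows:
  motion:
    - [0.0113,-0.0034,0,0,10]
    - [0.0117,-0.0003,0,0,10]

```text
time: 10.55
tool_pos: [0.4332, 0.1128, 0.2138]
tcp_rot: [2.055, 2.367, -0.006]
wrist_force: [1.5, -35.0, 10.9]
width: 0.231
```

Request:
play_rows:
  motion:
    - [0,0,0,0,10]
    - [0,0,0,0,10]

```text
time: 10.8
tool_pos: [0.4333, 0.112, 0.2138]
tcp_rot: [2.055, 2.367, -0.007]
wrist_force: [-1.5, -13.6, 11.0]
width: 0.227
```

Request:
play_rows:
  motion:
    - [0.004,0.0002,0,0,10]
    - [0,0,0,0,10]

```text
time: 11.05
tool_pos: [0.4333, 0.1124, 0.2138]
tcp_rot: [2.051, 2.363, -0.016]
wrist_force: [-1.2, -25.5, 12.7]
width: 0.227
```

Run:
```python
from h import *
from scipy.optimize import least_squares
P=np.array([[.4331,.1172],[.5007,.156],[.5155,.1422],[.5229,.1208],[.519,.0983],[.5042,.0803],[.4821,.0721],[.4588,.0763],[.4407,.0917],[.4332,.1128]])
r=least_squares(lambda v:np.hypot(*(P-v[:2]).T)-v[2],[.478,.118,.045]);print(r.x,r.fun)
status()
im=read_camera("top")[:,:,::-1];cv2.imwrite("pics/t3.png",cv2.resize(im[150:280,140:340],None,fx=4,fy=4,interpolation=2))
```

```text
[0.4781 0.117  0.0451] [-0.0001  0.      0.0001 -0.0001 -0.      0.      0.     -0.      0.0001
  0.    ]
t 11.05 p [0.4333 0.1124 0.2138] yaw 8.1 r 0.045 phi -171.6 f [ -1.2081 -25.4983  12.6759] ftan 25.0 frad 4.9 w 0.22746985895165858
```

View pics/t3.png

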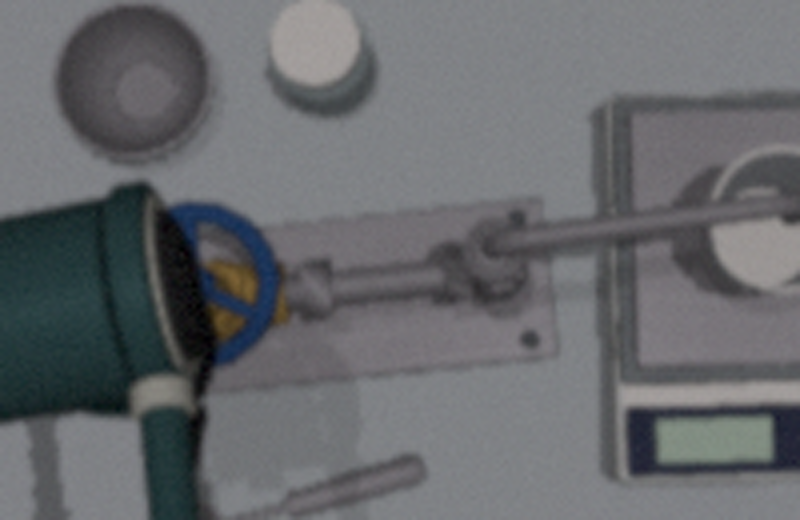

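Run:
```python
from h import *
W=np.array([.4781,.117]);yaw=np.radians(8.05)
a=np.radians(-174.2+30*np.arange(0,13))
P=[np.r_[W+.0451*np.array([np.cos(t),np.sin(t)]),.2] for t in a]
for t,q in zip(a,plan(P,[yaw]*13,[.4317,.1193,.2],yaw)):print(np.degrees(t).round(1),q[:2])
```

```text
-174.2 [-0.007, 0.0006]
-144.2 [-0.0228, 0.0051]
-114.2 [-0.0171, 0.0159]
-84.2 [-0.0069, 0.0223]
-54.2 [0.0051, 0.0227]
-24.2 [0.0159, 0.0172]
5.8 [0.0223, 0.0069]
35.8 [0.0227, -0.0052]
65.8 [0.0172, -0.0158]
95.8 [0.0069, -0.0223]
125.8 [-0.0052, -0.0228]
155.8 [-0.0158, -0.0171]
185.8 [-0.0223, -0.0069]
```

Request:
play_rows:
  motion:
    - [-0.007,0.0006,0,0,10]
    - [-0.0228,0.0051,0,0,10]
    - [-0.0171,0.0159,0,0,10]
    - [-0.0069,0.0223,0,0,10]
    - [0,0,0,0,10]

```text
time: 11.72
tool_pos: [0.4859, 0.0727, 0.2139]
tcp_rot: [2.06, 2.368, 0.007]
wrist_force: [3.1, 1.4, 5.2]
width: 0.231
```

```bash
sed -i 's/^W=.*/W=np.array([.4781,.117])/' h.py; python3 -c "
from h import *
status()"
```

```text
t 11.725 p [0.4859 0.0727 0.2139] yaw 7.9 r 0.045 phi -80.0 f [3.1312 1.3926 5.1928] ftan 3.3 frad -0.8 w 0.23083867725040544
```

Request:
play_rows:
  motion:
    - [0.0051,0.0227,0,0,10]
    - [0.0159,0.0172,0,0,10]
    - [0.0223,0.0069,0,0,10]
    - [0.0227,-0.0052,0,0,10]

```text
time: 12.22
tool_pos: [0.5158, 0.1419, 0.2137]
tcp_rot: [2.059, 2.368, -0.004]
wrist_force: [-7.0, -11.1, 12.7]
width: 0.23
```

Request:
play_rows:
  motion:
    - [0.0172,-0.0158,0,0,10]
    - [0.0069,-0.0223,0,0,10]
    - [-0.0052,-0.0228,0,0,10]
    - [-0.0158,-0.0171,0,0,10]
    - [-0.0223,-0.0069,0,0,10]

```text
time: 12.85
tool_pos: [0.4329, 0.1149, 0.2138]
tcp_rot: [-2.058, -2.37, -0.007]
wrist_force: [0.9, 5.4, 6.5]
width: 0.228
```

```bash
python3 -c "
from h import *
status()"
```

```text
t 12.85 p [0.4329 0.1149 0.2138] yaw 8.1 r 0.0452 phi -177.4 f [0.875  5.4149 6.5052] ftan -5.4 frad -1.1 w 0.22752891685807794
```

Request:
play_rows:
  motion:
    - [-0.0228,0.0051,0,0,10]
    - [-0.0171,0.0159,0,0,10]
    - [-0.0069,0.0223,0,0,10]
    - [0.0051,0.0227,0,0,10]

```text
time: 13.35
tool_pos: [0.5046, 0.0802, 0.2137]
tcp_rot: [-2.062, -2.368, 0.001]
wrist_force: [-12.1, 6.2, 14.5]
width: 0.228
```

Request:
play_rows:
  motion:
    - [0.0159,0.0172,0,0,10]
    - [0.0223,0.0069,0,0,10]
    - [0.0227,-0.0052,0,0,10]
    - [0.0172,-0.0158,0,0,10]

```text
time: 13.85
tool_pos: [0.4991, 0.1571, 0.2138]
tcp_rot: [2.056, 2.367, 0.0]
wrist_force: [0.2, -10.9, 9.3]
width: 0.236
```

Request:
play_rows:
  motion:
    - [0.0069,-0.0223,0,0,10]
    - [-0.0052,-0.0228,0,0,10]
    - [-0.0158,-0.0171,0,0,10]
    - [-0.0223,-0.0069,0,0,10]
    - [0,0,0,0,10]

```text
time: 14.48
tool_pos: [0.4334, 0.112, 0.2138]
tcp_rot: [2.061, 2.369, 0.001]
wrist_force: [-5.8, -1.0, 11.1]
width: 0.226
```

```bash
python3 -c "
from h import *
status()"
```

```text
t 14.475 p [0.4334 0.112  0.2138] yaw 8.0 r 0.045 phi -173.6 f [-5.8295 -1.027  11.1391] ftan 0.4 frad 5.9 w 0.22591383328723505
```

Request:
play_rows:
  motion:
    - [0,0,0,0,10]
    - [0,0,0,0,10]
    - [0,0,0,0,10]
    - [0,0,0,0,10]

```text
time: 14.98
tool_pos: [0.4334, 0.112, 0.2138]
tcp_rot: [2.06, 2.37, -0.002]
wrist_force: [-6.1, -3.3, 11.9]
width: 0.229
```

Run:
```python
from h import *
status();print(read_state()["joint_vel"])
t=read_camera("top")[150:280,140:390,::-1];w=read_camera("wrist")[:,:,::-1]
t=cv2.resize(t,(512,266),interpolation=2)
cv2.imwrite("pics/end.png",np.vstack([t,cv2.resize(w,(512,330))]))
```

```text
t 14.975 p [0.4334 0.112  0.2138] yaw 8.0 r 0.045 phi -173.6 f [-6.1314 -3.2716 11.932 ] ftan 2.6 frad 6.5 w 0.22886153226214123
[ 0.001  -0.0012  0.0009  0.0001 -0.0007 -0.0011]
```

View pics/end.png

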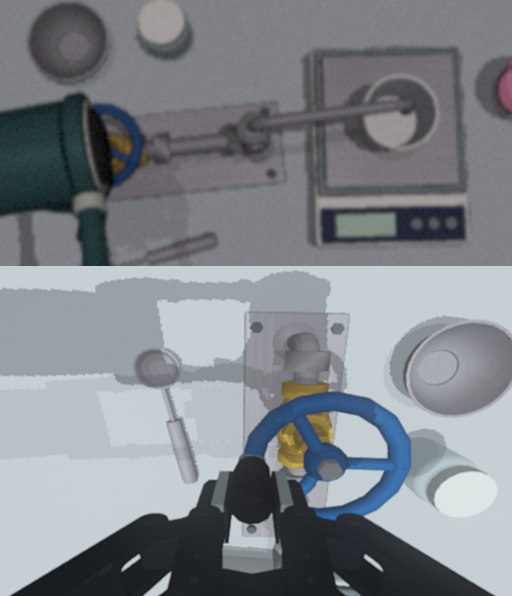

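The top and wrist views show the spout mouth inside the beaker ring and the handle between the pads. The jar, bowl and spoon are where they stood.

```bash
python3 -c "
from h import *
print(finish_job())"
```

```text
the job is handed in; nothing more can be done
None
```

The job is handed in with the valve set two turns open from its stop, the gripper still holding the handle and the spout over the beaker. `finish_job` gives no verdict.

- **Spout:** I gripped the tube and swung it about 50° clockwise, then let go. I measured the mouth 7–10 mm from the middle of the beaker (limit 25 mm), and the last top view still shows it inside the rim.
- **Closing:** I carried the handle clockwise just under one turn until it hit the stop. The force rose from about 5 N to 25–35 N and the handle stopped moving, at about -174.1°.
- **Backing off:** I turned it anticlockwise two full turns, and it ended at -173.6°. That is about 0.01 rad from exactly two turns (tolerance 0.2 rad). This comes from the arm's measured position, as the valve angle cannot be read directly. A circle fitted to the closing path matched to 0.1 mm, and the handle stayed at the same radius on the way back, so there was no sign of slip.
- **At hand-in:** The arm was at rest. The finger opening was about 19.5 mm on the 21 mm handle, with the grip set at 40 N. The grasp point was about 11 mm above the handle's middle (limit 35 mm).
- **Other items:** The beaker looked upright and in place in the last top view. The jar, bowl and spoon also looked undisturbed.

The wheel centre from the images differed by 1–3 mm from the one fitted to the closing path. I used the fitted centre for the opening turns. No check failed.

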